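# Drop a rejected block through the spring flap of the reject box

### The job

The milled block standing in the guide lane on the deck of the grey reject box has failed inspection. With one finger push the box's self-closing flap well open and keep it open, and with the other finger push the block along the lane and over the edge of the sill, so that it drops into the box without having to force the flap open itself. Do not pick the block up, let the flap close again afterwards, and leave the other things where they are.

Things in the scene. Friction and masses are not known exactly. Their poses are not given: they have to be found in the camera images.
- reject_box: Grey sheet-steel box, fixed, 270 (x) x 182 (y) x 140 mm high. Origin: at the work surface, below the middle of the sill edge. +x: the way parts are pushed in. Flat deck 85 mm above the origin from x=-130 mm to the sill edge at x=0, then the open mouth (x=0 to 72), then a hood with its roof at 140 mm (x=72 to 140). Hollow below deck and mouth, floor at 11 mm. Hood cheeks outside y=+-88.
- sill_edge (a point): Middle of the straight edge of the deck where it ends at the mouth: 85 mm above the box's origin, axes as the box. A block whose centre passes this edge tips into the box.
- lane (a point): Middle of the guide lane, on the deck, 65 mm in front of the sill edge; axes as the box. Lane: two rails along x, 9 mm high, 4 mm wide, 59 mm apart inside, from 126 to 4 mm in front of the edge. Open above and behind; the deck is flat and empty on both sides of it.
- hinge_line (a point): Middle of the flap's hinge line, which runs along the box's y, 72 mm behind the sill edge and 52 mm above the deck. Fingers that point down can enter the mouth from the front and above as far as this line.
- flap (a joint): Aluminium flap, 168 mm wide (box y -84 to 84), hinged on its top edge. 0 = shut: it slopes from the hinge forward and down, 55 deg off vertical, to its free edge by the sill. Grows (rad) as it is pushed inward (+x); 0.95 hangs straight down; stop at 1.1. A spring shuts it (0.13 N m when shut, 0.31 at 0.7 rad: 2 to 8 N on a finger) and it follows the finger back.
- flap_edge (a point): Middle of the flap's rolled lower (free) edge, 85 mm from the hinge line; when shut, 3 mm behind the sill edge and 3 mm above the deck. Moves with the flap.
- part_centre (a point): Centre (half-way up) of the rejected part: a milled aluminium block with two holes and one bevelled corner, 32 mm along the lane (its x), 56 mm across it (its y), 22 mm high, 120 g (varies), standing flat in the lane on the deck, square to it within 2 degrees, its centre some 40 to 75 mm in front of the sill edge.
- ring_gauge: Ring gauge, 58 mm across, 18 mm high, lying on the surface at the left (+y) side of the box. Leave it. Origin: centre of its underside.
- plug_gauge: Double-ended plug gauge, 75 mm long, 11 mm thick, lying on the surface at the left (+y) side of the box. Leave it. Origin: under its middle.
- good_hub: Turned steel hub, flange 32 mm across, 22 mm high, standing on the surface at the right (-y) side of the box. Leave it. Origin: centre of its underside.
There are look-alikes about, which are no part of the job. Leave any pink or yellow look-alike of the part that bears part_centre alone.

How it is judged:
By the outcome, as a careful person would: the job done as asked, in the order asked, and still so for the second after the job is handed in, with the robot touching nothing.
It also fails if it takes over 38 s, if anything falls off the work surface, if the arm or the gripper's body presses on something with over 40 N, if the wrist force passes 120 N, or if a joint passes its speed limit or range.

### The arm

A 7-joint arm with a two-finger parallel gripper is mounted at the origin on the work surface; the furniture and walls round the work are solid. World frame = base frame: x ahead of the robot, y to its left, z up, the work surface at z = 0. Lengths are in m, angles in rad, forces in N, time in s.
With the tool pointing down it reaches from about 0.425 to 0.925 m from the base axis. Payload 6.8 kg.
Tool frame: the origin (TCP) lies midway between the tips of the shut fingers; the grasp point (between the pads) lies 19 mm behind it; z points along the fingers, y is the line along which they close (so a half turn about z gives the same grasp; the last joint's range is limited). The gripper opens to 85 mm and grips with 20 to 120 N. Pads are 22 mm wide; open, the fingers measure 114 mm over their backs; the gripper's body (76 mm by 85 mm) begins 54 mm behind the grasp point. The pads swing forward as they close: fully open they stand 13 mm farther back than shut.
Start: joints at [-1.359, 0.477, 0.022, 1.555, -0.011, 1.109, -0.083], TCP at [0.212, 0.641, 0.231] pointing down, gripper open.
Joint ranges: [-2.96, 2.96], [-0.34, 2.1], [-1.41, 1.46], [0.24, 2.44], [-1.37, 4.51], [0.17, 1.92], [-2.96, 2.96]. Speed limits (rad/s): [2.39, 2.39, 3.14, 3.14, 3.14, 3.14, 3.14].

### API

Orientations are given as a rotation vector (axis times angle).
In Python, from bench import get_obs, grab_frame, camera_params, r gives the robot as it stands.
- The arm moves only by the shell command python3 -m jog 'ROWS' [FORCE]. ROWS is JSON, a list of rows, each an object of numbers: "rx", "ry", "rz": the turn, a rotation vector about the world's x, y, z scaled (see below); "x", "y", "z": the shift along the world's x, y, z scaled (see below); "jaw": the opening, from -1 (shut) to 1 (fully open). In form: [{"rx": .., "ry": .., "rz": .., "x": .., "y": .., "z": .., "jaw": ..}, ...]. A call has 1 to 8 rows; each row shifts and turns the commanded pose from where the row before left it; what a row does not reach is not made up. The controller multiplies each number of a shift by 60 mm and each number of a turn by 10 degrees. A row lasts 1/8 s, in which the tool goes at most 62.5 mm and 10.7 degrees, less where a joint would pass 70% of its speed; a pose out of reach is approached as far as the arm can. A call with a number of a shift or a turn outside -1 to 1 is refused whole. A call with a gripper value outside its range is refused whole. The fingers move at their own pace and stop on an object; FORCE is the grip in N (left out, the last holds). Time passes only in rows, so rows that do not move let the fingers close. It gives the time, the measured TCP pose, the force, the opening and the grip force at its end, in the units of the state.
- get_obs(): the state, without advancing time (a new reading comes with each control period).
- grab_frame(name): name is "scene" or "top" or "wrist"; returns the picture (420x560x3 uint8, red, green, blue); there is no depth.
- camera_params(name): a dict with "fx", "fy", "cx", "cy" (pixels), "k1" (the pictures are not rectified: a ray, as slopes to the right and down, at radius r is drawn at 1 + k1 r^2 times it, then the intrinsics apply), "R" (3x3) and "t" (3): a world point X has camera coordinates R X + t. Camera axes: x right, y down, z forward; pixel columns grow to the right and rows downward; lengths in m; the calibration is good to about 2 mm. A picture is of the moment at which its call begins: read the wrist's pose just before it. camera_params takes no time and is no camera call; for the wrist camera it gives the pose at the moment of the call.
- r.hand_in(): hands the job in; it is judged then, once.
The state is a dict: "clock": time; "joints": joint angles; "qvel": joint speeds; "tau": joint torques, N m; "tcp_pos": TCP position; "orientation": TCP orientation; "contact_force": force on the tool from outside, world axes, zero at the start; "moment": the same for the moment, N m; "grip_width": finger opening in m; "gripper_force": force on a finger pad.
Only numpy, scipy, OpenCV 4.12 (cv2) and the standard library are available. Lean on these libraries where they do the work, as an engineer would, in place of code of your own. Each camera call takes 0.05 s, during which the arm holds its last target. There are 200 camera calls.

## Working session

There is one attempt and no reset: what is moved stays moved. The work goes in short steps, Python scripts to look and compute and a shell command to move; the robot and the scene stay as the last step left them, time stands still between calls to the robot, and variables do not carry over. Pictures are saved under pics/ and viewed, at most 13 in all, crops included, and the job is handed in when it is done.

```bash
mkdir -p pics; ls; python3 - <<'E'
from bench import get_obs, grab_frame, camera_params, r
import cv2,numpy as np
o=get_obs();print({k:np.round(v,3).tolist() for k,v in o.items()})
for n in ("scene","top"):
    f=grab_frame(n);cv2.imwrite(f"pics/{n}0.png",f[:,:,::-1])
    p=camera_params(n);print(n,{k:np.round(v,3).tolist() for k,v in p.items()})
E
```

```text
pics
{'clock': 0.0, 'joints': [-1.359, 0.478, 0.022, 1.556, -0.011, 1.109, -0.083], 'qvel': [-0.0, -0.001, 0.0, 0.002, 0.001, -0.001, 0.001], 'tau': [-0.0, -59.645, 1.608, -28.12, 0.012, 0.009, 0.0], 'tcp_pos': [0.212, 0.64, 0.23], 'orientation': [-0.5, -3.101, 0.003], 'contact_force': [0.421, 0.636, -0.356], 'moment': [0.045, -0.005, -0.007], 'gripper_force': 0.0, 'grip_width': 0.085}
scene {'fx': 454.442, 'fy': 454.442, 'cx': 275.824, 'cy': 208.09, 'k1': -0.023, 'R': [[0.735, -0.678, -0.021], [-0.373, -0.378, -0.847], [0.566, 0.63, -0.531]], 't': [-0.407, 0.274, 0.615]}
top {'fx': 488.567, 'fy': 488.567, 'cx': 280.561, 'cy': 212.58, 'k1': -0.164, 'R': [[-0.009, -1.0, 0.015], [-0.993, 0.008, -0.114], [0.114, -0.016, -0.993]], 't': [-0.023, 0.532, 1.201]}
```

View pics/scene0.png

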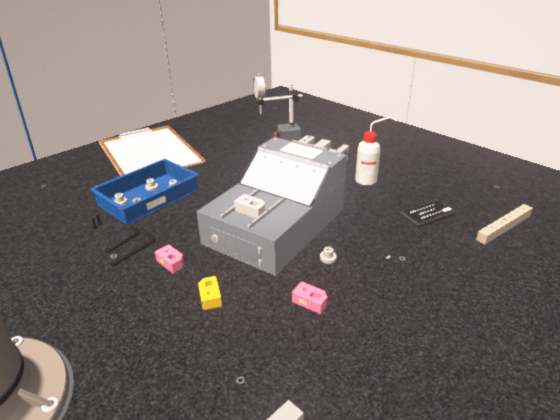

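View pics/top0.png

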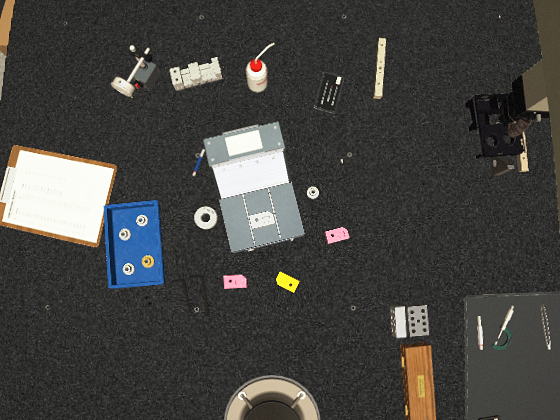

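The scene view shows the grey box with the block (white-metal) at about (250,205) in its lane. In the top view the box is around (255,190) and the block at (262,219). I'll enlarge the top view of the box to pick edges.

```bash
python3 - <<'E'
import cv2
a=cv2.imread("pics/top0.png")[115:260,195:325]
b=cv2.imread("pics/scene0.png")[130:270,195:355]
cv2.imwrite("pics/topc.png",cv2.resize(a,None,fx=4,fy=4,interpolation=cv2.INTER_CUBIC))
cv2.imwrite("pics/scenec.png",cv2.resize(b,None,fx=4,fy=4,interpolation=cv2.INTER_CUBIC))
E
```

```text
(no output)
```

View pics/topc.png

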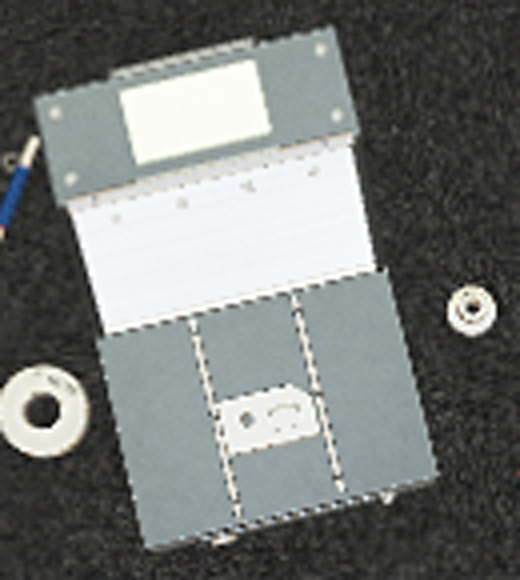

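View pics/scenec.png

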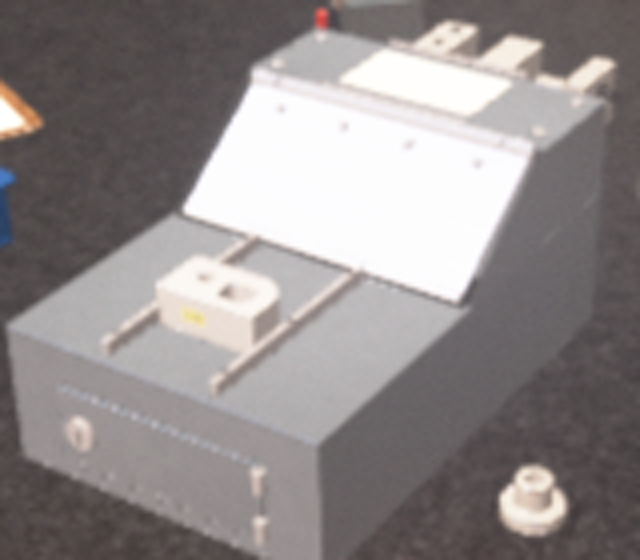

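The enlarged views show the deck corners (top crop): front (150,549) and (438,473), sill (100,336) and (385,268). The block top spans about (217,402) to (320,433). The flap is shut and starts right at the sill.

```bash
cat > h.py <<'E'
import numpy as np, cv2
from bench import camera_params
def ray(n,uv,z,P=None):
    p=P or camera_params(n); K=np.array([[p['fx'],0,p['cx']],[0,p['fy'],p['cy']],[0,0,1.]])
    R=np.array(p['R']);t=np.array(p['t'])
    s=cv2.undistortPoints(np.array(uv,float).reshape(-1,1,2),K,np.array([p['k1'],0,0,0,0.])).reshape(-1,2)
    d=np.c_[s,np.ones(len(s))]@R; c=-R.T@t
    return c+d*((z-c[2])/d[:,2:])
E
python3 - <<'E'
from h import *
f=lambda a,o:(np.array(a,float)+.5)/4-.5+o
T=f([(150,549),(438,473),(100,336),(385,268)],(195,115))
S=f([(8,325),(320,445),(180,212),(470,302)],(195,130))
L=np.array([[-.130,.091],[-.130,-.091],[0,.091],[0,-.091]])
for n,q in(("top",T),("scene",S)):
    W=ray(n,q,.085)[:,:2]; A=L-L.mean(0);B=W-W.mean(0)
    yaw=np.arctan2((A[:,0]*B[:,1]-A[:,1]*B[:,0]).sum(),(A*B).sum())
    R=np.array([[np.cos(yaw),-np.sin(yaw)],[np.sin(yaw),np.cos(yaw)]])
    o=W.mean(0)-R@L.mean(0); print(n,np.degrees(yaw),o,'resid mm\n',np.round((W-(L@R.T+o))*1e3,1))
    b=f([(217,402),(320,433),(228,453)],(195,115)) if n=="top" else f([(158,285),(250,343),(280,295),(193,256)],(195,130))
    print('block local mm',np.round((ray(n,b,.107)[:,:2]-o)@R*1e3,1))
    if n=="scene":print('block bottom',np.round((ray(n,f([(160,316),(250,347)],(195,130)),.085)[:,:2]-o)@R*1e3,1))
E
```

```text
top 13.6583720966873 [0.58038541 0.03430727] resid mm
 [[-0.9 -1.9]
 [ 0.3  2.2]
 [ 1.6 -2.1]
 [-1.   1.8]]
block local mm [[-57.8  28.9]
 [-90.5 -25.6]
 [-88.8  29.8]]
scene 13.793142626937861 [0.58235769 0.03430717] resid mm
 [[-1.1 -0.8]
 [-3.  -0.4]
 [ 2.1 -2.6]
 [ 2.   3.9]]
block local mm [[ -92.    27.9]
 [-110.1  -38.4]
 [ -69.2  -26.4]
 [ -61.6   30.2]]
block bottom [[-86.4  33. ]
 [-85.8 -19.9]]
```

```bash
python3 -m jog '[{"x":0.4,"y":-0.8,"rz":-0.45,"jaw":1},{"x":0.4,"y":-0.8,"rz":-0.45,"jaw":1},{"x":0.4,"y":-0.8,"rz":-0.45,"jaw":1},{"x":0.4,"y":-0.8,"rz":-0.45,"jaw":1},{"x":0.4,"y":-0.8,"rz":-0.45,"jaw":1},{"x":0.4,"y":-0.8,"rz":-0.45,"jaw":1},{"x":0.4,"y":-0.8,"rz":-0.45,"jaw":1}]'
python3 -m jog '[{"x":0.4,"y":-0.8,"rz":-0.45,"jaw":1},{"x":0.4,"y":-0.8,"rz":-0.45,"jaw":1},{"x":0.4,"y":-0.8,"rz":-0.45,"jaw":1},{"x":0.4,"y":-0.8,"rz":-0.45,"jaw":1},{"x":0.4,"y":-0.8,"rz":-0.45,"jaw":1},{"x":0.4,"y":-0.7,"rz":-0.4,"jaw":1},{"jaw":1},{"jaw":1}]'
cat >> h.py <<'E'
O=np.array([.5814,.0343]);YAW=np.radians(13.7)
M=np.array([[np.cos(YAW),-np.sin(YAW)],[np.sin(YAW),np.cos(YAW)]])
def st():
    from bench import get_obs
    from scipy.spatial.transform import Rotation as Q
    o=get_obs();p=np.array(o['tcp_pos']);R=Q.from_rotvec(o['orientation']).as_matrix()
    print('t',o['clock'],'tcp',np.round(p,4),'local mm',np.round((p[:2]-O)@M*1e3,1),'y-yaw',np.degrees(np.arctan2(R[1,1],R[0,1])).round(2),'z',R[:,2].round(3),'F',np.round(o['contact_force'],1),'w',o['grip_width'])
E
python3 - <<'E'
from h import *
from bench import grab_frame
st();P=camera_params("wrist")
f=grab_frame("wrist");cv2.imwrite("pics/w1.png",f[:,:,::-1]);np.save("w1.npy",P,allow_pickle=True)
E
```

```text
t 0.1 tcp [0.2121 0.6403 0.2305] local mm [-215.3  676.2] y-yaw 71.68 z [-0.    -0.002 -1.   ] F [-0.2  0.3  0.1] w 0.08547161838767985validation failed for argument at $[0]...
validation failed for argument at $[0]...
```

View pics/w1.png

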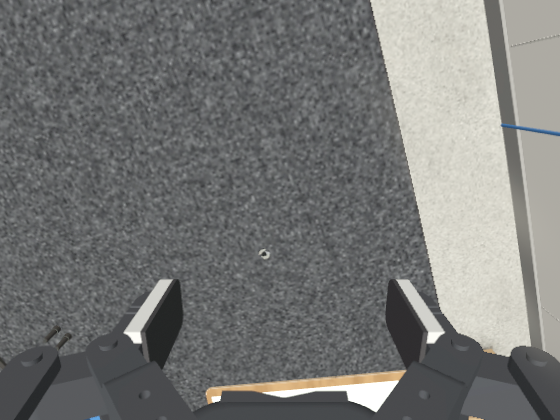

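The wrist view shows the arm still over the bench, with open fingers at (155,320) and (415,320). The move was refused because rows apparently need all seven keys.

```bash
python3 -m jog '[{"rx":0,"ry":0,"rz":-0.45,"x":0.4,"y":-0.8,"z":0,"jaw":1},{"rx":0,"ry":0,"rz":-0.45,"x":0.4,"y":-0.8,"z":0,"jaw":1},{"rx":0,"ry":0,"rz":-0.45,"x":0.4,"y":-0.8,"z":0,"jaw":1},{"rx":0,"ry":0,"rz":-0.45,"x":0.4,"y":-0.8,"z":0,"jaw":1},{"rx":0,"ry":0,"rz":-0.45,"x":0.4,"y":-0.8,"z":0,"jaw":1},{"rx":0,"ry":0,"rz":-0.45,"x":0.4,"y":-0.8,"z":0,"jaw":1},{"rx":0,"ry":0,"rz":-0.45,"x":0.4,"y":-0.8,"z":0,"jaw":1}]' && python3 -m jog '[{"rx":0,"ry":0,"rz":-0.45,"x":0.4,"y":-0.8,"z":0,"jaw":1},{"rx":0,"ry":0,"rz":-0.45,"x":0.4,"y":-0.8,"z":0,"jaw":1},{"rx":0,"ry":0,"rz":-0.45,"x":0.4,"y":-0.8,"z":0,"jaw":1},{"rx":0,"ry":0,"rz":-0.45,"x":0.4,"y":-0.8,"z":0,"jaw":1},{"rx":0,"ry":0,"rz":-0.45,"x":0.4,"y":-0.8,"z":0,"jaw":1},{"rx":0,"ry":0,"rz":-0.4,"x":0.4,"y":-0.7,"z":0,"jaw":1},{"rx":0,"ry":0,"rz":0,"x":0,"y":0,"z":0,"jaw":1},{"rx":0,"ry":0,"rz":0,"x":0,"y":0,"z":0,"jaw":1}]'
python3 - <<'E'
from h import *
from bench import grab_frame
st();P=camera_params("wrist")
f=grab_frame("wrist");cv2.imwrite("pics/w2.png",f[:,:,::-1]);np.save("w2.npy",P,allow_pickle=True)
E
```

```text
clock: 1.02
tcp_pos: [0.3807, 0.303, 0.2313]
orientation: [-1.327, -2.848, -0.0]
contact_force: [1.9, -0.6, 0.3]
grip_width: 0.0856
gripper_force: 0.0
clock: 2.02
tcp_pos: [0.5238, 0.0233, 0.231]
orientation: [-1.94, -2.47, 0.001]
contact_force: [0.9, 0.5, -0.1]
grip_width: 0.0853
gripper_force: 0.0
t 2.025 tcp [0.5238 0.0233 0.231 ] local mm [-58.6   2.9] y-yaw 13.71 z [-0.001  0.    -1.   ] F [ 0.9  0.5 -0.1] w 0.08529651040100114
```

View pics/w2.png

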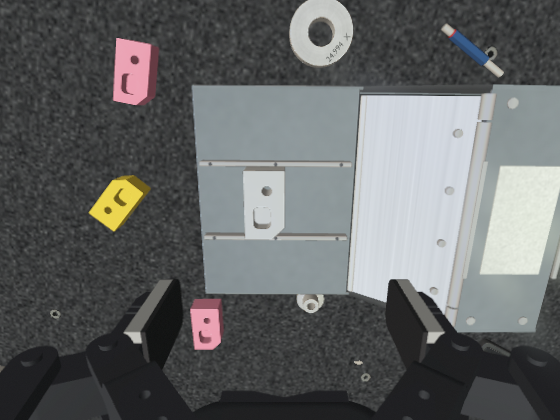

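The wrist view shows the whole deck: sill from (360,87) to (348,294), front edge (193,86) to (206,293). The block top is (244,170) to (285,238), and the rails are at rows 164 and 237. I'll refine the poses from it.

```bash
python3 - <<'E'
from h import *
P=np.load("w2.npy",allow_pickle=True).item()
W=ray(0,[(193,86),(206,293.5),(360,87),(348,294)],.085,P)[:,:2]
L=np.array([[-.130,.091],[-.130,-.091],[0,.091],[0,-.091]])
A=L-L.mean(0);B=W-W.mean(0);yaw=np.arctan2((A[:,0]*B[:,1]-A[:,1]*B[:,0]).sum(),(A*B).sum())
R=np.array([[np.cos(yaw),-np.sin(yaw)],[np.sin(yaw),np.cos(yaw)]]);o=W.mean(0)-R@L.mean(0)
print(np.degrees(yaw),o,np.round((W-(L@R.T+o))*1e3,1))
print('local block',np.round((ray(0,[(244,170.5),(285,170.5),(244,238),(285,224)],.107,P)[:,:2]-O)@M*1e3,1))
print('local sill',np.round((ray(0,[(360,87),(348,294)],.085,P)[:,:2]-O)@M*1e3,1), 'rail rear ends',np.round((ray(0,[(201,164),(351,164.5),(206,236.5),(345,238)],.094,P)[:,:2]-O)@M*1e3,1))
E
```

```text
13.382476073975063 [0.5819152  0.03481359] [[ 0.8 -0.4]
 [-0.8  0.4]
 [-0.6 -1. ]
 [ 0.5  0.9]]
local block [[-88.6  29.9]
 [-57.4  29.9]
 [-90.6 -25.3]
 [-57.5 -13.3]]
local sill [[  0.3  90.6]
 [  0.8 -89.9]] rail rear ends [[-124.1   32.7]
 [  -5.    32.1]
 [-124.4  -29.1]
 [  -6.6  -30.6]]
```

```bash
python3 -m jog '[{"rx":0,"ry":0,"rz":0,"x":0,"y":-0.02,"z":-0.6,"jaw":1},{"rx":0,"ry":0,"rz":0,"x":0,"y":0,"z":-0.6,"jaw":1},{"rx":0,"ry":0,"rz":0,"x":0,"y":0,"z":-0.6,"jaw":1},{"rx":0,"ry":0,"rz":0,"x":0,"y":0,"z":-0.4,"jaw":1},{"rx":0,"ry":0,"rz":0,"x":0,"y":0,"z":-0.1,"jaw":1},{"rx":0,"ry":0,"rz":0,"x":0,"y":0,"z":0,"jaw":1}]'
python3 - <<'E'
from h import *
from bench import grab_frame
st()
f=grab_frame("scene");cv2.imwrite("pics/s3.png",cv2.resize(f[90:290,160:400,::-1],None,fx=3,fy=3,interpolation=cv2.INTER_CUBIC))
E
```

```text
clock: 2.82
tcp_pos: [0.5242, 0.0224, 0.0936]
orientation: [-1.939, -2.471, -0.0]
contact_force: [0.2, 0.4, -0.3]
grip_width: 0.0856
gripper_force: 0.0
t 2.825 tcp [0.5242 0.0224 0.0936] local mm [-58.4   2. ] y-yaw 13.75 z [-0.  0. -1.] F [ 0.2  0.4 -0.3] w 0.08558626429398525
```

View pics/s3.png

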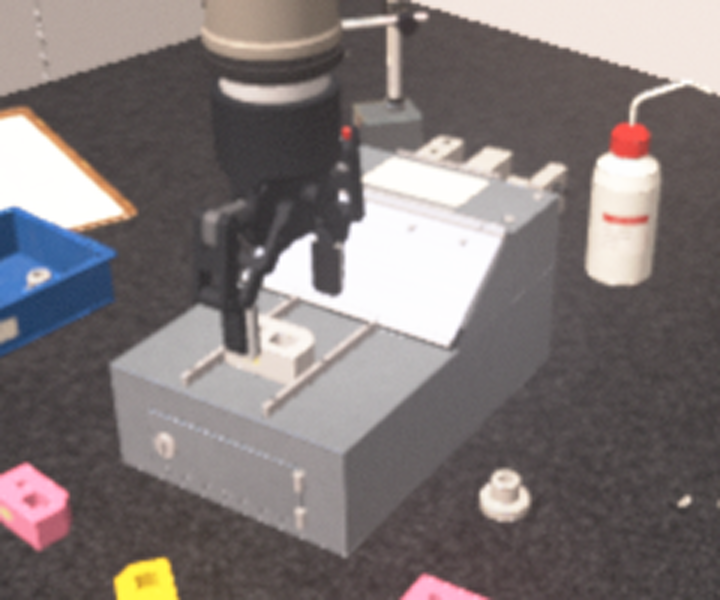

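The scene crop shows the rear finger (240,350) standing in the lane behind the block and the front finger (328,292) just before the flap. Tips are still above the deck. Next I lower a little and check.

```bash
python3 -m jog '[{"rx":0,"ry":0,"rz":0,"x":0,"y":0,"z":-0.1,"jaw":1},{"rx":0,"ry":0,"rz":0,"x":0,"y":0,"z":-0.1,"jaw":1},{"rx":0,"ry":0,"rz":0,"x":0,"y":0,"z":0,"jaw":1}]' && python3 -m jog '[{"rx":0,"ry":0,"rz":0,"x":0.16,"y":0.04,"z":0,"jaw":1},{"rx":0,"ry":0,"rz":0,"x":0.16,"y":0.04,"z":0,"jaw":1},{"rx":0,"ry":0,"rz":0,"x":0,"y":0,"z":0,"jaw":1}]'
python3 - <<'E'
from h import *
from bench import grab_frame
st()
f=grab_frame("scene");cv2.imwrite("pics/s4.png",cv2.resize(f[90:290,160:400,::-1],None,fx=3,fy=3,interpolation=cv2.INTER_CUBIC))
E
```

```text
clock: 3.25
tcp_pos: [0.5239, 0.0216, 0.081]
orientation: [-1.941, -2.47, 0.001]
contact_force: [0.4, 0.0, -0.3]
grip_width: 0.0853
gripper_force: 0.0
clock: 3.62
tcp_pos: [0.5447, 0.0267, 0.0815]
orientation: [1.94, 2.47, 0.001]
contact_force: [0.0, 0.3, 3.0]
grip_width: 0.0852
gripper_force: 0.9
t 3.625 tcp [0.5447 0.0267 0.0815] local mm [-37.4   1.3] y-yaw 13.7 z [ 0.001  0.    -1.   ] F [0.  0.3 3. ] w 0.08519841471952792
```

View pics/s4.png

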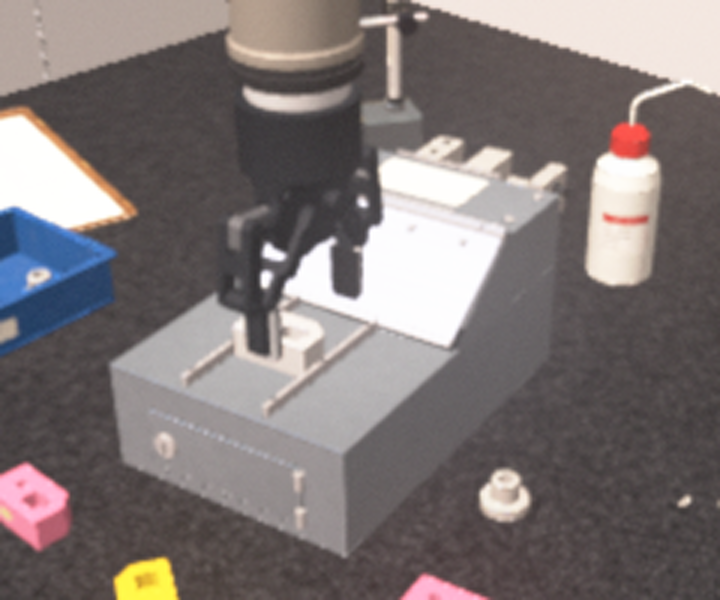

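The crop shows the block being pushed by the rear finger (262,345), and the front finger (347,290) starting to press the flap. Continue.

```bash
python3 -m jog '[{"rx":0,"ry":0,"rz":0,"x":0.16,"y":0.04,"z":0,"jaw":1},{"rx":0,"ry":0,"rz":0,"x":0.16,"y":0.04,"z":0,"jaw":1},{"rx":0,"ry":0,"rz":0,"x":0,"y":0,"z":0,"jaw":1}]' && python3 -m jog '[{"rx":0,"ry":0,"rz":0,"x":0.16,"y":0.04,"z":0,"jaw":1},{"rx":0,"ry":0,"rz":0,"x":0.16,"y":0.04,"z":0,"jaw":1},{"rx":0,"ry":0,"rz":0,"x":0,"y":0,"z":0,"jaw":1}]'
python3 - <<'E'
from h import *
from bench import grab_frame
st()
a=grab_frame("scene")[90:290,160:400,::-1];b=grab_frame("wrist")[:,:,::-1]
cv2.imwrite("pics/s5.png",np.hstack([cv2.resize(a,(400,333)),cv2.resize(b,(400,300))[:300].copy() if 0 else cv2.copyMakeBorder(cv2.resize(b,(400,300)),0,33,0,0,cv2.BORDER_CONSTANT)]))
E
```

```text
clock: 4.05
tcp_pos: [0.563, 0.0313, 0.081]
orientation: [-1.941, -2.47, 0.001]
contact_force: [-2.5, -0.3, 2.1]
grip_width: 0.0856
gripper_force: 1.5
clock: 4.42
tcp_pos: [0.5794, 0.0353, 0.0802]
orientation: [-1.939, -2.467, 0.006]
contact_force: [-7.1, -2.6, 0.3]
grip_width: 0.0855
gripper_force: 3.4
t 4.425 tcp [0.5794 0.0353 0.0802] local mm [-1.7  1.5] y-yaw 13.64 z [-0.006 -0.001 -1.   ] F [-7.1 -2.6  0.3] w 0.08546158438079218
```

View pics/s5.png

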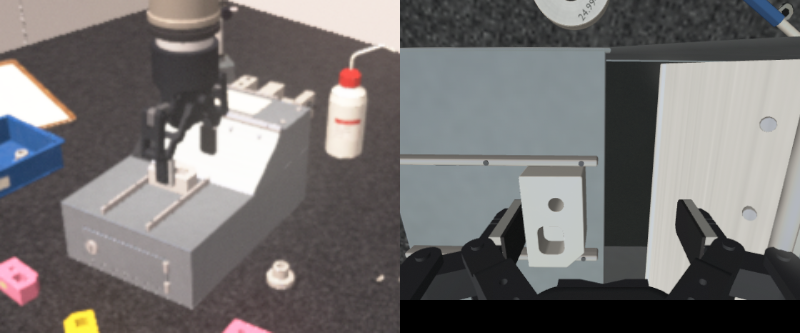

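The wrist view (right half) shows the flap well swung in and the mouth open from column 605 to 655. The block is still short of the sill with its front at column 585. Now I hold the flap with the front finger while the jaw narrows, which brings the rear finger and the block forward.

```bash
python3 -m jog '[{"rx":0,"ry":0,"rz":0,"x":0.08,"y":0.02,"z":0.06,"jaw":0.9},{"rx":0,"ry":0,"rz":0,"x":0.1,"y":0.025,"z":0.05,"jaw":0.75},{"rx":0,"ry":0,"rz":0,"x":0.08,"y":0.02,"z":0.03,"jaw":0.6},{"rx":0,"ry":0,"rz":0,"x":0,"y":0,"z":0,"jaw":0.6}]' 
python3 - <<'E'
from h import *
from bench import grab_frame
st()
cv2.imwrite("pics/w6.png",grab_frame("wrist")[:,:,::-1])
E
```

```text
clock: 5.03
tcp_pos: [0.5901, 0.0381, 0.0882]
orientation: [-1.936, -2.46, 0.015]
contact_force: [-24.8, -4.6, 13.9]
grip_width: 0.0685
gripper_force: 10.4
t 5.025 tcp [0.5901 0.0381 0.0882] local mm [9.4 1.6] y-yaw 13.59 z [-0.015 -0.001 -1.   ] F [-24.8  -4.6  13.9] w 0.06853103277383445
```

View pics/w6.png

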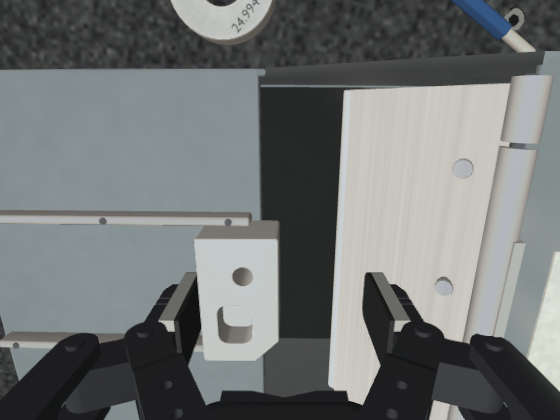

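The block's front edge (column 278) already overhangs the sill (column 262), and the flap edge is clear at column 340. The 25 N suggests the finger knuckle is near the hinge, so I close the jaw only, which unloads it.

```bash
python3 -m jog '[{"rx":0,"ry":0,"rz":0,"x":0,"y":0,"z":0.03,"jaw":0.45},{"rx":0,"ry":0,"rz":0,"x":0,"y":0,"z":0.03,"jaw":0.35},{"rx":0,"ry":0,"rz":0,"x":0,"y":0,"z":0,"jaw":0.35}]' 
python3 - <<'E'
from h import *
from bench import grab_frame
st()
cv2.imwrite("pics/w7.png",grab_frame("wrist")[:,:,::-1])
E
```

```text
clock: 5.45
tcp_pos: [0.5946, 0.0391, 0.0922]
orientation: [-1.939, -2.466, 0.006]
contact_force: [-7.5, -1.9, -0.6]
grip_width: 0.0576
gripper_force: 3.6
t 5.45 tcp [0.5946 0.0391 0.0922] local mm [14.   1.6] y-yaw 13.64 z [-0.006 -0.001 -1.   ] F [-7.5 -1.9 -0.6] w 0.05756801561883883
```

```bash
python3 -m jog '[{"rx":0,"ry":0,"rz":0,"x":0.05,"y":0.012,"z":0.03,"jaw":0.25},{"rx":0,"ry":0,"rz":0,"x":0.05,"y":0.012,"z":0.02,"jaw":0.15},{"rx":0,"ry":0,"rz":0,"x":0,"y":0,"z":0,"jaw":0.15},{"rx":0,"ry":0,"rz":0,"x":0,"y":0,"z":0,"jaw":0.15}]' 
python3 - <<'E'
from h import *
from bench import grab_frame
st()
cv2.imwrite("pics/w8.png",grab_frame("wrist")[:,:,::-1])
E
```

```text
clock: 6.0
tcp_pos: [0.6001, 0.0406, 0.0949]
orientation: [-1.939, -2.466, 0.008]
contact_force: [-8.4, -2.8, -0.1]
grip_width: 0.0491
gripper_force: 3.9
t 6.0 tcp [0.6001 0.0406 0.0949] local mm [19.7  1.7] y-yaw 13.65 z [-0.007 -0.001 -1.   ] F [-8.4 -2.8 -0.1] w 0.04905109256932719
```

View pics/w8.png

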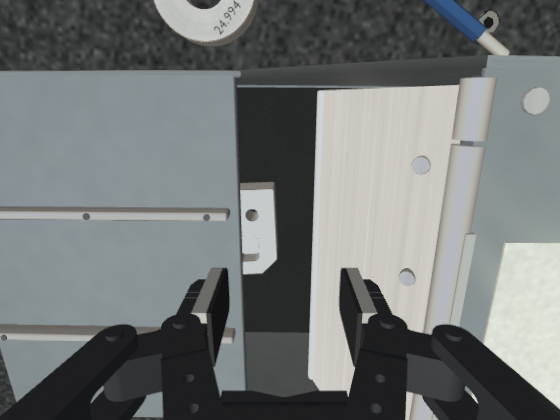

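The block has dropped over the sill and lies inside the box (around (258,228), below deck level), with the flap held clear. Now I withdraw slowly so the flap follows the finger shut.

```bash
python3 -m jog '[{"rx":0,"ry":0,"rz":0,"x":-0.16,"y":-0.04,"z":0,"jaw":0.15},{"rx":0,"ry":0,"rz":0,"x":-0.16,"y":-0.04,"z":0,"jaw":0.15},{"rx":0,"ry":0,"rz":0,"x":-0.16,"y":-0.04,"z":0,"jaw":0.15},{"rx":0,"ry":0,"rz":0,"x":-0.16,"y":-0.04,"z":0.05,"jaw":0.15},{"rx":0,"ry":0,"rz":0,"x":-0.16,"y":-0.04,"z":0.05,"jaw":0.15},{"rx":0,"ry":0,"rz":0,"x":-0.16,"y":-0.04,"z":0.05,"jaw":0.15},{"rx":0,"ry":0,"rz":0,"x":-0.16,"y":-0.04,"z":0.1,"jaw":0.15},{"rx":0,"ry":0,"rz":0,"x":-0.16,"y":-0.04,"z":0.2,"jaw":0.15}]' && python3 -m jog '[{"rx":0,"ry":0,"rz":0,"x":-0.2,"y":-0.05,"z":0.5,"jaw":0.15},{"rx":0,"ry":0,"rz":0,"x":-0.2,"y":-0.05,"z":0.7,"jaw":0.15},{"rx":0,"ry":0,"rz":0,"x":0,"y":0,"z":0.7,"jaw":0.15},{"rx":0,"ry":0,"rz":0,"x":0,"y":0,"z":0,"jaw":0.15},{"rx":0,"ry":0,"rz":0,"x":0,"y":0,"z":0,"jaw":0.15}]'
python3 - <<'E'
from h import *
from bench import grab_frame
st()
a=grab_frame("scene")[90:290,160:400,::-1];b=grab_frame("wrist")[:,:,::-1]
cv2.imwrite("pics/s9.png",np.hstack([cv2.resize(a,(400,333)),cv2.copyMakeBorder(cv2.resize(b,(400,300)),0,33,0,0,cv2.BORDER_CONSTANT)]))
E
```

```text
clock: 7.05
tcp_pos: [0.5257, 0.0219, 0.1236]
orientation: [-1.941, -2.47, 0.001]
contact_force: [0.3, 0.7, 1.5]
grip_width: 0.0491
gripper_force: 0.0
clock: 7.68
tcp_pos: [0.5021, 0.0162, 0.2373]
orientation: [-1.941, -2.47, -0.001]
contact_force: [-0.4, -1.0, -0.3]
grip_width: 0.0491
gripper_force: 0.0
t 7.675 tcp [0.5021 0.0162 0.2373] local mm [-81.3   1.2] y-yaw 13.69 z [ 0.     0.001 -1.   ] F [-0.4 -1.  -0.3] w 0.04906575306291146
```

View pics/s9.png

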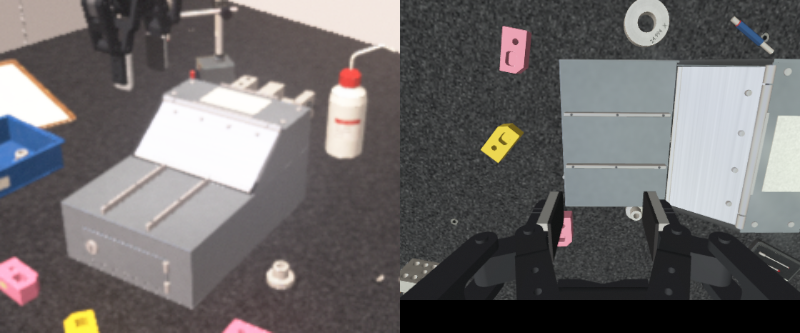

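The pictures show an empty lane, the flap shut at the sill (column 675 in the wrist view), the other items where they were, and the gripper clear. I'm handing in.

```bash
python3 -c "
from bench import r
print(r.hand_in())"
```

```text
the job is handed in; nothing more can be done
None
```

The block is in the reject box, pushed over the sill while the front finger held the flap open; the flap is shut again, the other items look unmoved in the final pictures, and I handed the job in at about 7.7 s, though the wrist force rose briefly to about 28 N, probably a knuckle touching the hinge.

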